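# Find the heavy side of a fan impeller on the balancing stand

### The arm

A 6-joint arm with a two-finger parallel gripper is mounted at the origin on the work surface. World frame = base frame: x ahead of the robot, y to its left, z up, the work surface at z = 0. Lengths are in m, angles in degrees, forces in N, time in s.
With the tool pointing down it reaches from about 0.325 to 0.85 m from the base axis. Payload 15.5 kg.
Tool frame: the origin (TCP) lies midway between the tips of the shut fingers; the grasp point (between the pads) lies 19 mm behind it; z points along the fingers, y is the line along which they close (so a half turn about z gives the same grasp; the last joint's range is limited). The gripper opens to 91 mm and grips with 3 to 60 N. Pads are 32 mm wide; open, the fingers measure 118 mm over their backs; the gripper's body (76 mm by 178 mm) begins 60 mm behind the grasp point.
Start: joints at [61.507, 28.281, 77.091, -0, 74.628, -5.472], TCP at [0.244, 0.575, 0.214] pointing down, gripper open.
Joint ranges: [-166.48, 166.48], [-47.26, 123.95], [12.59, 153.08], [-70.14, 250.14], [6.76, 159.57], [-176.63, 176.63]. Speed limits (degrees/s): [108.29, 108.29, 147.25, 172.46, 172.46, 172.46].

### API

Orientations are given as [roll, pitch, yaw] about the fixed x, y, z axes, in that order (R = Rz(yaw) Ry(pitch) Rx(roll)).
In Python, from workcell import env gives the robot as it stands.
- The arm moves only by the tool arm_command, never from a script. Its arguments are lists of equal length, an entry for each row: "slide": the shift along the tool's x, y, z in m, a list of three; "rotation": the turn, a rotation vector about the tool's x, y, z in rad, a list of three; "jaw": the gripper command: -1 is shut, 1 is fully open, values between are in proportion. A call has 1 to 20 rows; each row shifts and turns the commanded pose from where the row before left it, along the tool's axes as they then stand; what a row does not reach is not made up. A row lasts 1/10 s, in which the tool goes at most 50 mm and 8.59 degrees, less where a joint would pass 70% of its speed; a pose out of reach is approached as far as the arm can. A call is refused whole if a number of a shift passes 0.05 or a number of a turn 0.15, either way. A call with a gripper value outside its range is refused whole. The fingers move at their own pace and stop on an object; "force" is the grip in N (left out, the last holds). Time passes only in rows, so rows that do not move let the fingers close. It gives the time, the measured TCP pose, the force, the opening and the grip force at its end, in the units of the state.
- env.sense(): the state, without advancing time (a new reading comes with each control period).
- env.grab_frame(name): name is "side" or "top"; returns a dict with "image" (400x640x3 uint8, blue, green, red), "K" (3x3 intrinsics, pixels), "extrinsics" (4x4, takes a point from camera to world coordinates). Camera axes: x right, y down, z forward; pixel columns grow to the right and rows downward; lengths in m; the calibration is good to about 2 mm. A picture is of the moment at which its call begins. There is no depth.
- env.finish_job(): hands the job in; it is judged then, once.
The state is a dict: "t": time; "qpos": joint angles; "dq": joint speeds; "joint_efforts": joint torques, N m; "eef_pos": TCP position; "eef_rot": TCP orientation; "ft_force": force on the tool from outside, world axes, zero at the start; "moment": the same for the moment, N m; "finger_gap": finger opening in m; "grip_force": force on a finger pad.
Only numpy, scipy, OpenCV 4.12 (cv2) and the standard library are available. Lean on these libraries where they do the work, as an engineer would, in place of code of your own. Each camera call takes 0.05 s, during which the arm holds its last target. There are 200 camera calls.

### The job

This fan impeller shakes because one side of it is heavier, but you cannot see which. Turn it by hand on the balancing stand to feel which side is heavy, then bring the heavy side straight down and hold it still there so that I can mark it: finish while still gripping the impeller. Leave the other things on the bench where they are.

Things in the scene. Friction and masses are not known exactly. Their poses are not given: they have to be found in the camera images.
- stand: balancing stand, fastened to the bench; origin under its middle, z up, x along the level axle. Aluminium base plate 160 (x) by 110 mm, 10 mm thick; upright posts 20 mm wide at x = -60 and +60 mm carry the axle at 100 mm height and end 13 mm above it. The impeller stands on edge between the posts, in the stand's yz plane.
- axle (a point): middle of the axle, centre of the impeller, 100 mm above the bench; fixed to the stand, with its axes. The grey plastic fan impeller has a closed hub 50 mm across, nine blades and an outer ring of 140 mm outside and 132 mm inside diameter, 25 mm wide along x; the ring's flat rims stand out farthest each way (blades and hub 1 mm less; the axle's collars, within 28 mm of it, more).
- rib (a point): moulded rib across the outside of the ring, 70 mm from the axle; turns with the impeller, as do two steel thumbscrews by the hub that point the same way. They show how far it has turned, not the heavy side. Pinch the ring across its width from above, near its top, to carry it round its circle; opened fingers can stay astride while it rolls. A release away from the top may flick it up to 0.5 rad.
- hub (a point): centre of the impeller, turning with it (z towards the rib). Impeller about 185 g in all. About 35 g of that is hidden in the closed hub, 17 mm off the axle, at an unknown angle that differs at every start, as does its mass a little; nothing outside shows it.
- impeller (a joint): angle in rad, 0 with the rib on top, growing as the ring's top moves to the stand's -y; counts on past a turn. Oily bearings drag: let go with its heavy side well out to one side it rolls slowly (to 0.6 rad/s, some 2 to 5 s) towards heavy side down but stops 25 to 45 degrees short, equally short from either side; let go with its heavy side within that angle of straight down or up, it stays put.
- screwdriver: bystander: screwdriver lying near the stand; leave it
- tray: bystander: open black tray of screws, 100 by 75 by 20 mm, near the stand; leave it
- psu: bystander: computer power supply, metal box 150 by 140 by 86 mm; leave it
Not all that is in view belongs to the job. There is more than one size of the stand; the one meant has the size given above.

How it is judged (in metres and radians):
On the way:
1. the impeller is turned by the fingers (contact force between the fingers and impeller above 0.2 N and (velocity of joint impeller above 0.25 rad/s or velocity of joint impeller below -0.25 rad/s)), for 0.05 s.
At the end, for the whole second after the job is handed in: the heavy side of the impeller points straight down within 15 degrees, the impeller is still (under 0.05 rad/s), and the fingers grip it (more than 2 N) (y of heavy_side_c0 in the frame of axle between -0.0044 and 0.0044 m and z of heavy_side_c0 in the frame of axle below 0 m and contact force between the fingers and impeller above 2 N and velocity of joint impeller between -0.05 and 0.05 rad/s); the arm keeps its last pose, push and grip.
It fails at once if the screwdriver, the screw tray or the power supply is moved more than 30 mm (distance of any of screwdriver, tray, psu from where it was at the start of the episode above 0.03 m).
It also fails if it takes over 61 s, if anything falls off the work surface, if the arm or the gripper's body presses on something with over 40 N, if the wrist force passes 120 N, or if a joint passes its speed limit or range.

## Working session

There is one attempt and no reset: what is moved stays moved. The work goes in short steps, Python scripts to look and compute and a tool call to move; the robot and the scene stay as the last step left them, time stands still between calls to the robot, and variables do not carry over. Pictures are saved under pics/ and viewed, at most 10 in all, crops included, and the job is handed in when it is done.

Besides the shell and the picture viewer there is one more tool, called after "Request:" in YAML: its name, and indented under it one key for each argument. arm_command: Moves the arm, as the interface text tells. Its arguments: {"type":"object","properties":{"slide":{"type":"array"},"rotation":{"type":"array"},"jaw":{"type":"array"},"force":{"type":"number"}},"required":["slide","rotation","jaw"]}

```bash
mkdir -p pics; python3 - <<'E'
from workcell import env
import cv2,numpy as np,json
for n in("side","top"):
    f=env.grab_frame(n); cv2.imwrite(f"pics/{n}0.png",f["image"]); print(n,f["K"],np.round(f["extrinsics"],4))
print(env.sense())
E
```

```text
side [[393.2850718    0.         316.9153262 ]
 [  0.         393.2850718  202.07956544]
 [  0.           0.           1.        ]] [[ 0.9566 -0.1664  0.2392  0.3157]
 [-0.2913 -0.564   0.7727 -0.9341]
 [ 0.0063 -0.8089 -0.588   0.772 ]
 [ 0.      0.      0.      1.    ]]
top [[495.49850211   0.         327.76161967]
 [  0.         495.49850211 198.47815675]
 [  0.           0.           1.        ]] [[-0.0074 -0.9974  0.0715  0.4789]
 [-0.9999  0.0081  0.0094 -0.0624]
 [-0.0099 -0.0714 -0.9974  1.4948]
 [ 0.      0.      0.      1.    ]]
{'t': 0.1, 'qpos': array([ 6.15067971e+01,  2.83115701e+01,  7.71233288e+01,  5.43535458e-04,
        7.46281199e+01, -5.47197105e+00]), 'dq': array([ 0.08948931, -0.03280297, -0.13925971,  0.04200229, -0.00921251,
        0.06235122]), 'joint_efforts': array([ 1.46065893e-03, -8.80258727e+01, -3.82541406e+01,  7.07741850e-02,
        4.84165899e-02,  1.00420207e-04]), 'eef_pos': array([0.24425441, 0.57492803, 0.21339671]), 'eef_rot': array([-1.79937318e+02, -6.53093891e-03,  1.56978620e+02]), 'ft_force': array([-0.59305361, -0.02815064, -0.22526006]), 'moment': array([ 0.00392108, -0.00960734, -0.00639331]), 'grip_force': 0.0, 'finger_gap': 0.0911766260852967}
```

View pics/side0.png

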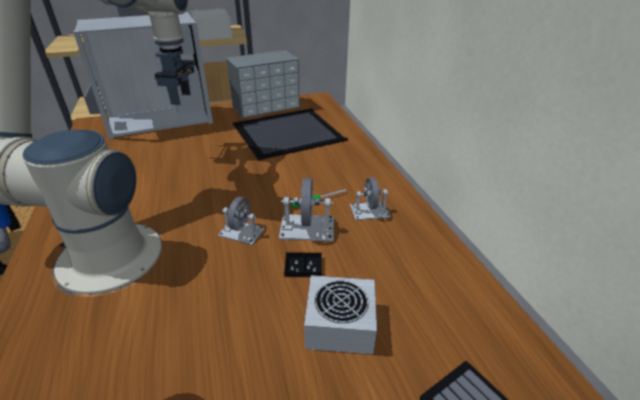

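View pics/top0.png

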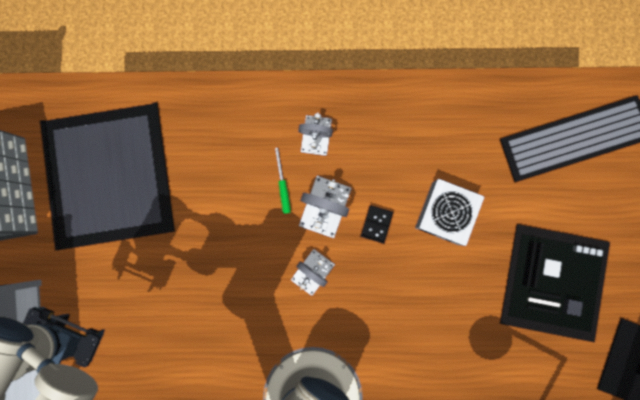

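The stand of the given size is the middle, largest one: about (326,205) in top and (307,210) in side. The screwdriver (284,185) and tray (377,223) lie beside it. I'll enlarge both views.

```bash
python3 - <<'E'
import cv2,numpy as np
a=cv2.imread("pics/top0.png")[165:245,270:370]; b=cv2.imread("pics/side0.png")[170:250,260:360]
f=lambda i:cv2.resize(i,None,fx=7,fy=7,interpolation=cv2.INTER_CUBIC)
A=np.vstack([cv2.resize(i,(560,448)) if 0 else i for i in (a,b)])
c=np.hstack([a[:, 5:],b[:, :]])
cv2.imwrite("pics/c0.png",cv2.resize(np.hstack([a[:,20:90],b[:,10:90]]),None,fx=5.3,fy=5.3,interpolation=cv2.INTER_CUBIC))
E
```

```text
(no output)
```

View pics/c0.png

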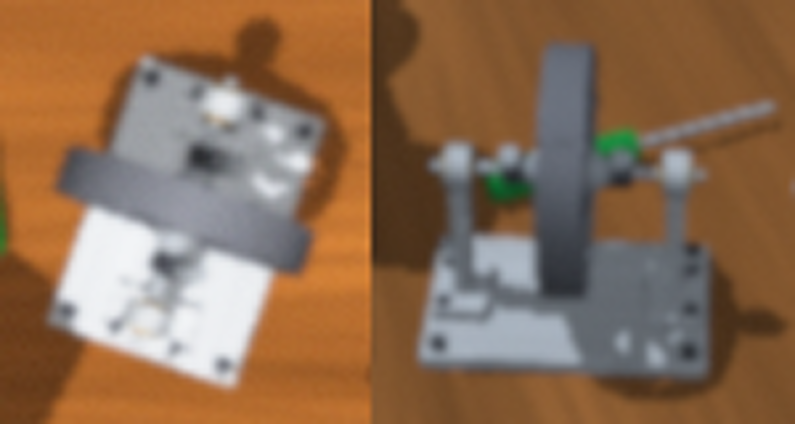

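```bash
cat > h.py <<'E'
import numpy as np,cv2
from workcell import env
CAL={"side":(np.array([[393.285,0,316.915],[0,393.285,202.08],[0,0,1]]),np.array([[.9566,-.1664,.2392,.3157],[-.2913,-.564,.7727,-.9341],[.0063,-.8089,-.588,.772]])),
"top":(np.array([[495.4985,0,327.7616],[0,495.4985,198.478],[0,0,1]]),np.array([[-.0074,-.9974,.0715,.4789],[-.9999,.0081,.0094,-.0624],[-.0099,-.0714,-.9974,1.4948]]))}
def plane(n,p,z):
    K,E=CAL[n]; d=E[:,:3]@np.linalg.inv(K)@[p[0],p[1],1]; return E[:,3]+d*(z-E[2,3])/d[2]
def proj(n,P):
    K,E=CAL[n]; q=(np.atleast_2d(P)-E[:,3])@E[:,:3]@K.T; return q[:,:2]/q[:,2:]
E
python3 - <<'E'
from h import *
from scipy.optimize import least_squares
T=lambda p:np.array([290+p[0]/5.3,165+p[1]/5.3]); S=lambda p:np.array([270+(p[0]-371)/5.3,170+p[1]/5.3])
q=[plane("top",T(p),.01) for p in((148,58),(325,122),(237,387),(50,322))]
print(np.round(q,4),[np.linalg.norm(q[i]-q[i-1]) for i in range(4)],np.mean(q,0))
for n,p in(("top",T((222,103))),("top",T((150,318)))): print(plane(n,p,.111))
for p in((460,148),(679,155)): print(plane("side",S(p),.113))
t=[plane("top",T(p),.17) for p in ((183,206),)];print(t)
e=[plane("top",T(p),.10) for p in ((75,148),(58,190),(310,235),(300,272))];print(np.round(e,4))
E
```

```text
[[ 0.6537 -0.0193  0.01  ]
 [ 0.6163 -0.1195  0.01  ]
 [ 0.4668 -0.0683  0.01  ]
 [ 0.5041  0.037   0.01  ]] [np.float64(0.1597793149886385), np.float64(0.10698540497400547), np.float64(0.15805090508351502), np.float64(0.11176098381884023)] [ 0.56022654 -0.04250806  0.01      ]
[ 0.61750531 -0.06122408  0.111     ]
[ 0.50413458 -0.0224177   0.111     ]
[ 0.50625183 -0.02393075  0.113     ]
[ 0.61875127 -0.06394399  0.113     ]
[array([ 0.55946586, -0.04114611,  0.17      ])]
[[ 0.5952  0.0173  0.1   ]
 [ 0.5728  0.0265  0.1   ]
 [ 0.5477 -0.1074  0.1   ]
 [ 0.5281 -0.1019  0.1   ]]
```

Request:
arm_command:
  slide:
    - [-0.0355, -0.0296, 0]
    - [-0.0355, -0.0296, 0]
    - [-0.0355, -0.0296, 0]
    - [-0.0355, -0.0296, 0]
    - [-0.0355, -0.0296, 0]
    - [-0.0355, -0.0296, 0]
    - [-0.0355, -0.0296, 0]
    - [-0.0355, -0.0296, 0]
    - [-0.0355, -0.0296, 0]
    - [-0.0355, -0.0296, 0]
    - [-0.0355, -0.0296, 0]
    - [-0.0355, -0.0296, 0]
    - [-0.0355, -0.0296, 0]
    - [-0.0355, -0.0296, 0]
    - [-0.0355, -0.0296, 0]
    - [0, 0, 0]
    - [0, 0, 0]
    - [0, 0, 0]
    - [0, 0, 0]
    - [0, 0, 0]
  rotation:
    - [0, 0, 0]
    - [0, 0, 0]
    - [0, 0, 0]
    - [0, 0, 0]
    - [0, 0, 0]
    - [0, 0, 0]
    - [0, 0, 0]
    - [0, 0, 0]
    - [0, 0, 0]
    - [0, 0, 0]
    - [0, 0, 0]
    - [0, 0, 0]
    - [0, 0, 0]
    - [0, 0, 0]
    - [0, 0, 0]
    - [0, 0, 0.14]
    - [0, 0, 0.14]
    - [0, 0, 0.14]
    - [0, 0, 0.14]
    - [0, 0, 0.14]
  jaw: [1, 1, 1, 1, 1, 1, 1, 1, 1, 1, 1, 1, 1, 0.2, 0.2, 0.2, 0.2, 0.2, 0.2, 0.2]
  force: 15

```text
t: 2.1
eef_pos: [0.5607, -0.0417, 0.2136]
eef_rot: [-180.0, -0.0, 116.5]
ft_force: [-0.1, 0.5, -0.4]
finger_gap: 0.0547
grip_force: 0.0
```

Request:
arm_command:
  slide:
    - [0, 0, 0]
    - [0, 0, 0]
    - [0, 0, 0]
    - [0, 0, 0]
    - [0, 0, 0]
    - [0, 0, 0]
    - [0, 0, 0]
    - [0, 0, 0]
  rotation:
    - [0, 0, 0.14]
    - [0, 0, 0.14]
    - [0, 0, 0.14]
    - [0, 0, 0.14]
    - [0, 0, 0.14]
    - [0, 0, 0.11]
    - [0, 0, 0]
    - [0, 0, 0]
  jaw: [0.2, 0.2, 0.2, 0.2, 0.2, 0.2, 0.2, 0.2]

```text
t: 2.9
eef_pos: [0.5607, -0.0416, 0.2137]
eef_rot: [-180.0, 0.0, 70.7]
ft_force: [-0.5, -0.1, -0.2]
finger_gap: 0.0549
grip_force: 0.0
```

```bash
cat >> h.py <<'E'
def shot(name,s=(260,150,80,100),t=(285,160,80,90),k=5):
    im=[]
    for n,(x,y,w,h) in(("side",s),("top",t)):
        im.append(cv2.resize(env.grab_frame(n)["image"][y:y+h,x:x+w],None,fx=k,fy=k,interpolation=cv2.INTER_CUBIC))
    H=max(i.shape[0] for i in im)
    cv2.imwrite(f"pics/{name}.png",np.hstack([cv2.copyMakeBorder(i,0,H-i.shape[0],0,0,0) for i in im]))
E
python3 -c "
from h import *
shot('a1',s=(265,150,80,100))"
```

```text
(no output)
```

View pics/a1.png

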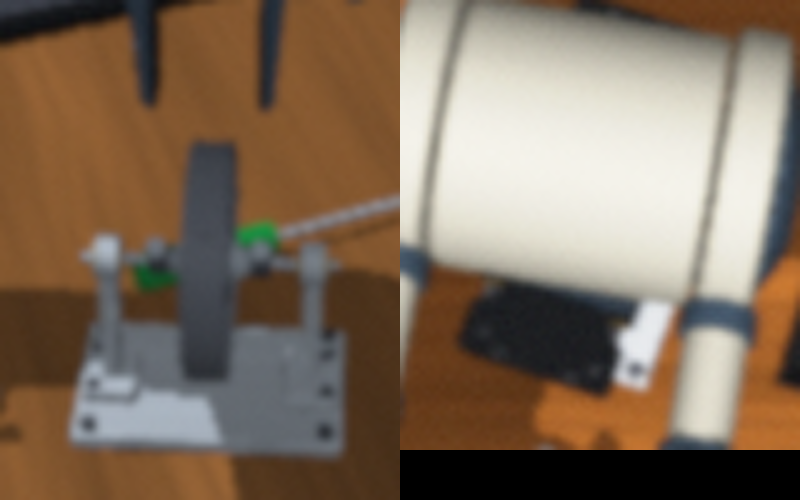

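Request:
arm_command:
  slide:
    - [0, 0, 0.03]
    - [0, 0, 0.033]
    - [0, 0, 0]
    - [0, 0, 0]
    - [0, 0, 0]
    - [0, 0, 0]
    - [0, 0, 0]
    - [0, 0, 0]
    - [0, 0, 0]
  rotation:
    - [0, 0, 0]
    - [0, 0, 0]
    - [0, 0, 0]
    - [0, 0, 0]
    - [0, 0, 0]
    - [0, 0, 0]
    - [0, 0, 0]
    - [0, 0, 0]
    - [0, 0, 0]
  jaw: [0.2, 0.2, 0.2, -0.3, -1, -1, -1, -1, -1]
  force: 10

```text
t: 3.9
eef_pos: [0.5622, -0.042, 0.1518]
eef_rot: [179.8, -0.0, 70.5]
ft_force: [5.1, -2.7, 3.5]
finger_gap: 0.0209
grip_force: 10.0
```

Request:
arm_command:
  slide:
    - [0, 0.0015, 0]
    - [-0.0051, 0, 0.00025]
    - [-0.0051, 0, 0.00025]
    - [-0.0051, 0, 0.00025]
    - [-0.0051, 0, 0.00025]
    - [-0.0051, 0, 0.00025]
    - [-0.0051, 0, 0.00025]
    - [-0.0051, 0, 0.00025]
    - [-0.0051, 0, 0.00025]
    - [0, 0, 0]
    - [0, 0, 0]
  rotation:
    - [0, 0, 0]
    - [0, 0.1, 0]
    - [0, 0.1, 0]
    - [0, 0.1, 0]
    - [0, 0.1, 0]
    - [0, 0.1, 0]
    - [0, 0.1, 0]
    - [0, 0.1, 0]
    - [0, 0.1, 0]
    - [0, 0, 0]
    - [0, 0, 0]
  jaw: [-1, -1, -1, -1, -1, -1, -1, -1, -1, -1, -1]

```text
t: 5.0
eef_pos: [0.5497, -0.077, 0.1352]
eef_rot: [-179.9, -45.7, 70.3]
ft_force: [-4.2, -2.9, 2.1]
finger_gap: 0.0205
grip_force: 10.0
```

```bash
python3 -c "
from h import *
shot('a2',s=(265,140,80,110))"
```

```text
(no output)
```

View pics/a2.png

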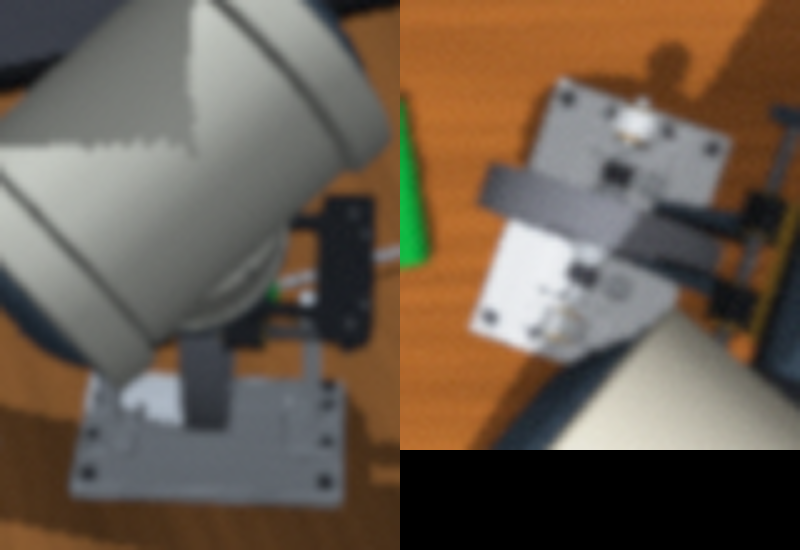

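```bash
cat >> h.py <<'E'
C=np.array([.5608,-.0425,.1]);yw=np.deg2rad(-19.5);U=np.array([np.cos(yw),np.sin(yw),0]);V=np.array([-np.sin(yw),np.cos(yw),0]);Z=np.array([0,0,1.])
def unwrap(img,n,a,r=.0705,w=.016,m=33):
    a=np.deg2rad(a)[None,:,None]; x=np.linspace(-w,w,m)[:,None,None]
    P=C+x*U+r*(np.cos(a)*Z-np.sin(a)*V)
    p=proj(n,P.reshape(-1,3)).reshape(m,-1,2).astype(np.float32)
    return cv2.remap(img,p[...,0],p[...,1],cv2.INTER_CUBIC)
A=np.arange(-90,150,.4)
E
python3 - <<'E'
from h import *
a=cv2.imread("pics/top0.png");b=cv2.imread("pics/side0.png");c=env.grab_frame("top")["image"];cv2.imwrite("pics/top2.png",c)
rows=[cv2.resize(unwrap(i,n,A),None,fx=1.2,fy=3) for i,n in((a,"top"),(b,"side"),(c,"top"))]
z=[cv2.resize(i[165:235,285:365],None,fx=4,fy=4,interpolation=cv2.INTER_CUBIC) for i in(a,c)]
z=np.hstack(z+[np.zeros((280,720-640,3),np.uint8)])
cv2.imwrite("pics/u.png",np.vstack(rows+[z]))
E
```

```text
(no output)
```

View pics/u.png

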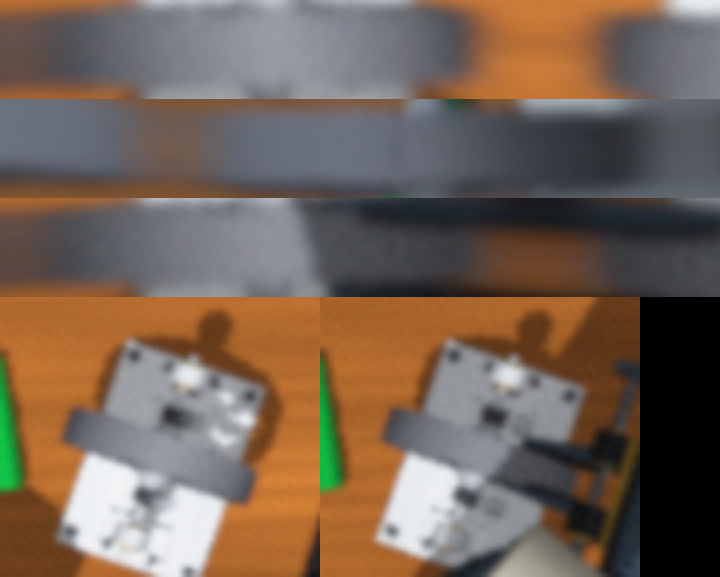

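```bash
python3 - <<'E'
from h import *
for p in((335.5,197.5),(328.75,217)):
    for z in(.1,.01):
        P=plane("top",p,z)-C; print(z,np.round([P@U,P@V],4))
b=cv2.imread("pics/side0.png");a=cv2.imread("pics/top0.png")
for i,n in((a,"top"),(b,"side")):
    al=np.arange(-80,130,3); g=unwrap(i,n,al,w=.008).mean((0,2)); print(n,*[f"{x}:{y:.0f}" for x,y in zip(al,g)])
E
```

```text
0.1 [ 0.029  -0.0201]
0.01 [ 0.0355 -0.0184]
0.1 [-0.0292 -0.02  ]
0.01 [-0.0265 -0.0184]
top -80:83 -77:82 -74:81 -71:80 -68:82 -65:84 -62:88 -59:92 -56:97 -53:102 -50:106 -47:110 -44:114 -41:118 -38:122 -35:126 -32:130 -29:132 -26:135 -23:138 -20:140 -17:143 -14:146 -11:149 -8:151 -5:154 -2:156 1:157 4:156 7:155 10:153 13:150 16:148 19:144 22:141 25:139 28:135 31:131 34:127 37:124 40:121 43:117 46:113 49:107 52:102 55:96 58:90 61:86 64:87 67:94 70:102 73:109 76:115 79:118 82:120 85:121 88:122 91:121 94:121 97:120 100:117 103:113 106:107 109:99 112:91 115:86 118:85 121:89 124:95 127:100
side -80:107 -77:107 -74:108 -71:108 -68:108 -65:107 -62:106 -59:105 -56:103 -53:102 -50:100 -47:98 -44:97 -41:96 -38:94 -35:94 -32:94 -29:94 -26:95 -23:97 -20:98 -17:100 -14:102 -11:105 -8:107 -5:109 -2:110 1:111 4:112 7:113 10:114 13:114 16:115 19:115 22:115 25:115 28:115 31:114 34:113 37:112 40:108 43:106 46:108 49:108 52:106 55:103 58:99 61:95 64:92 67:87 70:83 73:80 76:77 79:72 82:69 85:66 88:64 91:61 94:59 97:58 100:56 103:54 106:53 109:51 112:49 115:49 118:52 121:58 124:67 127:74
```

Request:
arm_command:
  slide:
    - [0, 0, 0]
    - [0, 0, 0]
    - [0, 0, 0]
    - [0, 0, 0]
  rotation:
    - [0, 0, 0]
    - [0, 0, 0]
    - [0, 0, 0]
    - [0, 0, 0]
  jaw: [0, 0, 0, 0]

```text
t: 5.55
eef_pos: [0.5502, -0.0764, 0.1357]
eef_rot: [180.0, -45.8, 70.5]
ft_force: [0.3, 0.3, 0.2]
finger_gap: 0.0454
grip_force: 0.0
```

```bash
cat >> h.py <<'E'
def arc(img,n,al,r=.020,x=.029):
    al=np.deg2rad(al); out=[]
    im=cv2.GaussianBlur(img,(3,3),0).astype(np.float32)
    for s in(1,-1):
        P=C+s*x*U+r*(np.cos(al)[:,None]*Z-np.sin(al)[:,None]*V); p=proj(n,P).astype(np.float32)
        out.append(cv2.remap(im,p[None,:,0],p[None,:,1],cv2.INTER_LINEAR)[0].mean(1))
    return np.array(out)
def stack(n,k=2): return np.mean([env.grab_frame(n)["image"].astype(float) for _ in range(k)],0).astype(np.uint8)
E
python3 - <<'E'
from h import *
import time
al=np.arange(0,190,6)
t2=cv2.imread("pics/top2.png"); p0=arc(t2,"top",al); print("al",*al);print(np.round(p0).astype(int))
for k in range(2):
    im=env.grab_frame("top")["image"]; cv2.imwrite(f"pics/r{k}.png",im)
    d=arc(im,"top",al)-p0; print(env.sense()["t"]); print(np.round(d).astype(int))
    m=np.abs(im.astype(int)-t2)[160:250,285:365].sum(2); ys,xs=np.where(m>60); print(len(ys),np.c_[xs+285,ys+160,m[ys,xs]][::max(1,len(ys)//25)].tolist())
E
```

```text
al 0 6 12 18 24 30 36 42 48 54 60 66 72 78 84 90 96 102 108 114 120 126 132 138 144 150 156 162 168 174 180 186
[[ 54  60  72  91 108 120 124 124 123 121 120 120 119 118 118 118 117 117
  117 118 119 119 121 123 124 124 117 105  88  74  65  60]
 [ 82  84  90 101 115 124 127 127 126 124 123 122 122 122 122 122 121 122
  122 122 122 123 125 126 127 125 120 109  95  83  78  81]]
5.6
[[  0   1   1  -1  -5  -9 -10 -11 -11 -12 -15 -17 -18 -19 -19 -19 -18 -17
  -15 -13 -11  -9  -9  -9  -9  -8  -7  -4  -1   0   0   0]
 [  1   1   0  -3  -6  -8  -9 -10 -10 -11 -11 -12 -14 -15 -16 -16 -15 -15
  -14 -13 -11 -11 -10 -10 -10 -10  -8  -4  -1   1   2   1]]
457 [[356, 193, 62], [361, 195, 86], [359, 196, 118], [349, 197, 65], [344, 198, 317], [342, 199, 291], [339, 200, 105], [341, 201, 183], [343, 202, 247], [346, 203, 129], [347, 204, 119], [346, 205, 156], [347, 206, 111], [352, 207, 108], [338, 213, 90], [345, 214, 78], [330, 216, 137], [332, 217, 220], [332, 218, 108], [352, 218, 107], [350, 219, 116], [350, 220, 85], [355, 221, 81], [351, 225, 100], [355, 227, 117], [355, 230, 111]]
5.65
[[  1   1   1  -1  -5  -9 -11 -12 -12 -14 -16 -18 -20 -21 -21 -21 -20 -18
  -16 -14 -13 -11 -10  -9  -9  -9  -7  -4  -1   0   0   0]
 [  2   2   1  -2  -6  -9 -11 -12 -12 -12 -13 -14 -16 -17 -18 -18 -18 -17
  -16 -15 -13 -12 -12 -12 -12 -11  -9  -5  -1   2   3   2]]
475 [[356, 193, 66], [362, 195, 61], [360, 196, 126], [355, 197, 66], [346, 198, 273], [345, 199, 322], [345, 200, 270], [347, 201, 107], [357, 202, 83], [358, 203, 91], [356, 204, 87], [355, 205, 101], [356, 206, 61], [337, 212, 102], [338, 214, 96], [345, 215, 78], [348, 216, 130], [349, 217, 157], [342, 218, 75], [341, 219, 111], [341, 220, 107], [352, 221, 62], [348, 225, 108], [353, 227, 181], [354, 230, 187]]
```

Request:
arm_command:
  slide:
    - [0, 0, 0]
    - [0, 0, 0]
    - [0, 0, 0]
    - [0, 0, 0]
    - [0, 0, 0]
    - [0, 0, 0]
    - [0, 0, 0]
    - [0, 0, 0]
    - [0, 0, 0]
    - [0, 0, 0]
  rotation:
    - [0, 0, 0]
    - [0, 0, 0]
    - [0, 0, 0]
    - [0, 0, 0]
    - [0, 0, 0]
    - [0, 0, 0]
    - [0, 0, 0]
    - [0, 0, 0]
    - [0, 0, 0]
    - [0, 0, 0]
  jaw: [0, 0, 0, 0, 0, 0, 0, 0, 0, 0]

```text
t: 6.65
eef_pos: [0.55, -0.0767, 0.1355]
eef_rot: [-180.0, -45.8, 70.5]
ft_force: [-0.4, 0.3, -0.7]
finger_gap: 0.046
grip_force: 0.0
```

```bash
python3 - <<'E'
from h import *
im=env.grab_frame("top")["image"]; cv2.imwrite("pics/r2.png",im);s=env.grab_frame("side")["image"]; cv2.imwrite("pics/s2.png",s)
c=[cv2.imread(f"pics/{n}.png")[182:232,298:358] for n in("top2","r0","r2")]
g=[cv2.resize(i,None,fx=4.4,fy=4.4,interpolation=cv2.INTER_CUBIC) for i in c]
d=[cv2.convertScaleAbs(128+1.5*(i.astype(float)-c[0])) for i in c[1:]]
d=[cv2.resize(i,None,fx=4.4,fy=4.4,interpolation=cv2.INTER_CUBIC) for i in d+[c[2]]]
cv2.imwrite("pics/v.png",np.vstack([np.hstack(g),np.hstack(d)]))
E
```

```text
(no output)
```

View pics/v.png

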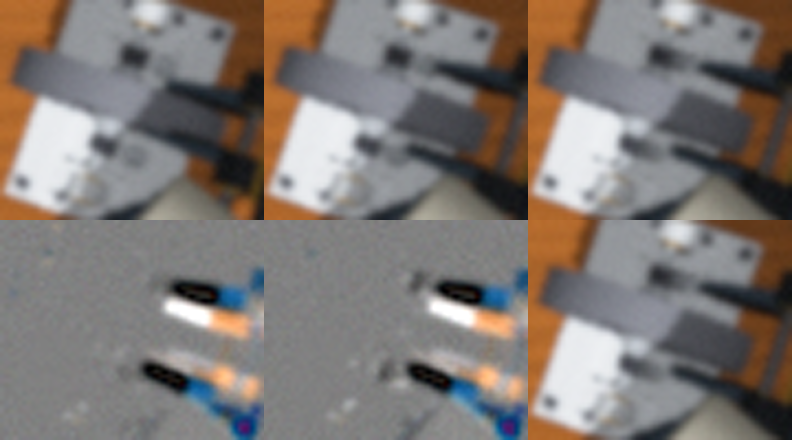

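Request:
arm_command:
  slide:
    - [0.0051, 0, 0.00025]
    - [0.0051, 0, 0.00025]
    - [0.0051, 0, 0.00025]
    - [0.0051, 0, 0.00025]
    - [0.0051, 0, 0.00025]
    - [0.0051, 0, 0.00025]
    - [0.0051, 0, 0.00025]
    - [0.0051, 0, 0.00025]
    - [0, 0, 0]
    - [0, 0, 0]
  rotation:
    - [0, -0.1, 0]
    - [0, -0.1, 0]
    - [0, -0.1, 0]
    - [0, -0.1, 0]
    - [0, -0.1, 0]
    - [0, -0.1, 0]
    - [0, -0.1, 0]
    - [0, -0.1, 0]
    - [0, 0, 0]
    - [0, 0, 0]
  jaw: [0, 0, 0, 0, 0, 0, 0, 0, 0, 0]

```text
t: 7.75
eef_pos: [0.5622, -0.0414, 0.1508]
eef_rot: [-180.0, -0.1, 70.6]
ft_force: [-0.4, -0.2, 0.4]
finger_gap: 0.0455
grip_force: 0.0
```

```bash
python3 - <<'E'
from h import *
s=env.grab_frame("side")["image"]; cv2.imwrite("pics/s3.png",s); t=env.grab_frame("top")["image"]; cv2.imwrite("pics/t3.png",t)
f=lambda i:cv2.resize(i,None,fx=5,fy=5,interpolation=cv2.INTER_CUBIC)
b=cv2.imread("pics/side0.png")
w=[s[168:238,275:335],b[168:238,275:335]]
u=[cv2.resize(unwrap(i,"side",A),(600,70)) for i in(b,s)]
cv2.imwrite("pics/w.png",np.vstack([np.hstack([f(i) for i in w])]+u))
for i in (b,s):
    al=np.arange(-20,136,3); g=unwrap(i,"side",al,w=.008).mean((0,2)); print(*[f"{x}:{y:.0f}" for x,y in zip(al,g)])
E
```

```text
-20:98 -17:100 -14:102 -11:105 -8:107 -5:109 -2:110 1:111 4:112 7:113 10:114 13:114 16:115 19:115 22:115 25:115 28:115 31:114 34:113 37:112 40:108 43:106 46:108 49:108 52:106 55:103 58:99 61:95 64:92 67:87 70:83 73:80 76:77 79:72 82:69 85:66 88:64 91:61 94:59 97:58 100:56 103:54 106:53 109:51 112:49 115:49 118:52 121:58 124:67 127:74 130:81 133:86
-20:66 -17:64 -14:62 -11:62 -8:63 -5:64 -2:66 1:67 4:68 7:69 10:70 13:71 16:72 19:73 22:74 25:74 28:75 31:76 34:76 37:77 40:78 43:77 46:78 49:80 52:80 55:80 58:79 61:77 64:75 67:73 70:71 73:70 76:68 79:68 82:66 85:65 88:64 91:63 94:60 97:58 100:56 103:55 106:53 109:52 112:50 115:50 118:55 121:62 124:71 127:78 130:85 133:90
```

View pics/w.png

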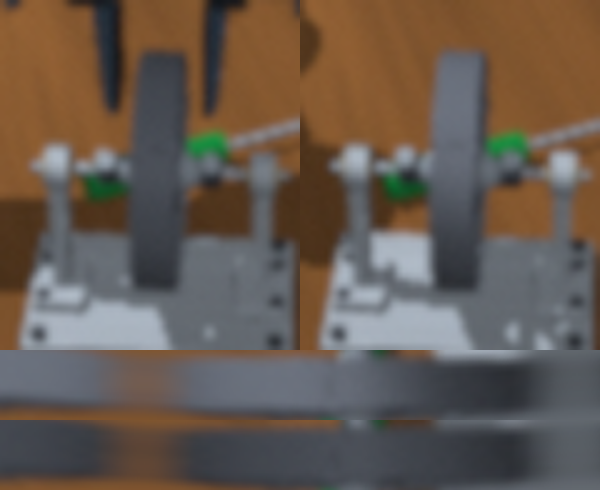

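```bash
python3 - <<'E'
from h import *
for s in(-1,1):
    print(s,[(a,np.round(proj("side",C+s*.029*U+.02*(np.cos(np.deg2rad(a))*Z-np.sin(np.deg2rad(a))*V))[0]).astype(int).tolist()) for a in range(0,360,45)], np.round(proj("side",C+s*.029*U)[0],1))
b=cv2.imread("pics/side0.png",0);s=env.grab_frame("side")["image"];s=cv2.cvtColor(s,6);print(env.sense()["t"])
c=proj("side",C-.029*U)[0].round().astype(int)
for i in(b,s):
    print(i[c[1]-11:c[1]+12,c[0]-7:c[0]+8])
c=proj("side",C+.029*U)[0].round().astype(int)
for i in(b,s):
    print(i[c[1]-11:c[1]+12,c[0]-6:c[0]+8])
E
```

```text
-1 [(0, [297, 196]), (45, [296, 201]), (90, [296, 206]), (135, [297, 209]), (180, [297, 207]), (225, [297, 203]), (270, [297, 198]), (315, [297, 195])] [296.8 201.7]
1 [(0, [317, 197]), (45, [317, 201]), (90, [316, 206]), (135, [316, 209]), (180, [317, 208]), (225, [317, 203]), (270, [317, 198]), (315, [317, 196])] [316.7 202.4]
7.9
[[ 97  98 100 100  97  96  95  94  94  94  97 107 112 112 111]
 [ 97  97  98  98  97  96  94  95  95  94  98 105 110 112 111]
 [ 95  97  98 100  99  97  95  94  95  95  97 105 108 110 111]
 [ 96  95  98  99  99  98  96  95  96  95  98 105 109 109 109]
 [ 95  96  97  98  98  99  97  95  95  95  99 103 107 108 107]
 [ 95  94  96 100 103 107 106 102  97  96  98 100 104 107 104]
 [ 87  90  94 103 119 132 133 119 102  97 102 102 103 104 104]
 [ 76  81  89 107 135 154 153 134 107 104 118 116 108 105 105]
 [ 78  82  91 111 138 155 154 132 106 115 130 122 108 105 106]
 [107 120 118 121 131 139 137 116 106 126 133 118 107 104 104]
 [120 134 133 127 115 107  99  89  99 124 128 114 105 103 102]
 [ 96 104 108 109  93  71  61  59  79 108 116 108 101 101 100]
 [ 65  67
[... 4150 characters left out ...]
5 104  96  87  89  89  81  92 105 106 101  99  98]
 [ 93 101  99  89  71  60  58  60  80  97 100  97  94  94]
 [ 86  92  90  78  59  44  41  49  71  81  81  77  74  78]
 [ 77  84  86  78  63  49  47  53  65  68  65  62  60  70]
 [ 73  82  88  80  67  57  56  56  60  61  61  58  59  65]
 [ 73  81  79  71  62  58  57  58  59  59  59  59  59  62]
 [ 70  71  64  60  58  57  58  57  58  59  61  59  59  62]
 [ 65  64  57  55  57  58  57  57  57  56  58  58  58  63]
 [ 64  62  55  55  55  55  57  57  57  58  57  59  59  64]
 [ 67  62  56  54  55  56  57  58  57  57  57  59  57  64]
 [ 65  61  56  53  56  56  57  58  57  58  57  57  58  63]
 [ 64  61  57  55  54  54  57  59  58  58  58  58  58  66]]
```

```bash
cat >> h.py <<'E'
from scipy.ndimage import gaussian_filter1d as gf
def ribprof(img,n="side",lo=-30,hi=118,w=.009):
    al=np.arange(lo,hi+1); g=unwrap(img.astype(np.float32),n,al,w=w).mean((0,2)); return al,gf(g,1)-gf(g,7)
def knob(img):
    o=[]
    g=img.astype(np.float32).mean(2)
    for s in(-1,1):
        c=proj("side",C+s*.029*U)[0]; p=cv2.getRectSubPix(g,(3,61),(float(c[0])-.8*(s<0),float(c[1])))
        y=cv2.resize(p.mean(1)[:,None],None,fx=1,fy=10,interpolation=cv2.INTER_CUBIC)[:,0]; d=np.gradient(y)[200:420]; o.append(((np.argmin(d)+200)/10-30))
    return np.round(o,2)
E
python3 - <<'E'
from h import *
for n in("side0","s3"):
    im=cv2.imread(f"pics/{n}.png"); al,h=ribprof(im); print(n,knob(im)); print(*[f"{a}:{x:.1f}" for a,x in zip(al[::3],h[::3])])
s=stack("side",3);cv2.imwrite("pics/s4.png",s);al,h=ribprof(s);print("now",env.sense()["t"],knob(s)); print(*[f"{a}:{x:.1f}" for a,x in zip(al[::3],h[::3])])
E
```

```text
side0 [-0.5 -0.5]
-30:-1.9 -27:-1.6 -24:-1.1 -21:-0.7 -18:-0.6 -15:-0.4 -12:0.3 -9:0.3 -6:0.7 -3:0.8 0:0.8 3:0.6 6:0.5 9:0.4 12:0.1 15:0.1 18:0.5 21:0.5 24:0.8 27:1.0 30:1.1 33:1.0 36:0.9 39:-0.8 42:-2.2 45:0.4 48:2.2 51:2.3 54:2.0 57:1.2 60:0.6 63:0.1 66:-0.2 69:-0.3 72:-0.4 75:-0.1 78:-0.5 81:-1.1 84:-1.0 87:-0.6 90:-0.5 93:-0.8 96:-0.2 99:-0.0 102:-0.2 105:-0.4 108:-1.0 111:-1.6 114:-1.9 117:0.5
s3 [0.4 0.5]
-30:2.5 -27:2.0 -24:1.0 -21:-0.0 -18:-0.9 -15:-1.7 -12:-2.3 -9:-1.6 -6:-0.9 -3:-0.3 0:-0.2 3:0.0 6:0.3 9:0.4 12:0.3 15:0.2 18:0.1 21:0.2 24:-0.1 27:-0.0 30:-0.1 33:0.0 36:0.3 39:0.4 42:-0.0 45:-0.5 48:0.8 51:1.5 54:1.8 57:1.5 60:0.8 63:0.1 66:-0.2 69:-0.5 72:-0.4 75:-0.5 78:0.1 81:0.1 84:0.2 87:0.4 90:0.7 93:0.3 96:-0.0 99:-0.4 102:-0.3 105:-0.4 108:-1.0 111:-1.8 114:-2.2 117:1.3
now 8.05 [0.4 0.5]
-30:2.6 -27:2.1 -24:1.1 -21:-0.0 -18:-1.0 -15:-1.8 -12:-2.4 -9:-1.7 -6:-1.0 -3:-0.3 0:0.1 3:0.2 6:0.2 9:0.0 12:0.1 15:0.4 18:0.1 21:0.2 24:0.1 27:0.1 30:-0.0 33:0.1 36:0.3 39:0.6 42:-0.3 45:-0.9 48:0.8 51:1.5 54:2.0 57:1.5 60:0.9 63:-0.0 66:-0.4 69:-0.4 72:-0.4 75:-0.2 78:0.0 81:-0.0 84:0.2 87:0.4 90:0.3 93:0.3 96:0.1 99:-0.1 102:-0.2 105:-0.4 108:-1.2 111:-2.0 114:-2.0 117:1.4
```

Request:
arm_command:
  slide:
    - [-0.0051, 0, 0.00025]
    - [-0.0051, 0, 0.00025]
    - [-0.0051, 0, 0.00025]
    - [-0.0051, 0, 0.00025]
    - [-0.0051, 0, 0.00025]
    - [-0.0051, 0, 0.00025]
    - [-0.0051, 0, 0.00025]
    - [-0.0051, 0, 0.00025]
    - [0, 0, 0]
    - [0, 0, 0]
    - [0, 0, 0]
    - [0, 0, 0]
    - [0, 0, 0]
    - [0, 0, 0]
    - [0, 0, 0]
  rotation:
    - [0, 0.1, 0]
    - [0, 0.1, 0]
    - [0, 0.1, 0]
    - [0, 0.1, 0]
    - [0, 0.1, 0]
    - [0, 0.1, 0]
    - [0, 0.1, 0]
    - [0, 0.1, 0]
    - [0, 0, 0]
    - [0, 0, 0]
    - [0, 0, 0]
    - [0, 0, 0]
    - [0, 0, 0]
    - [0, 0, 0]
    - [0, 0, 0]
  jaw: [0, 0, 0, 0, 0, 0, 0, 0, 0, -0.4, -1, -1, -1, -1, -1]

```text
t: 9.55
eef_pos: [0.5499, -0.0763, 0.1358]
eef_rot: [-180.0, -45.8, 70.5]
ft_force: [-1.7, -0.1, 2.8]
finger_gap: 0.0205
grip_force: 10.0
```

Request:
arm_command:
  slide:
    - [0.0051, 0, 0.00025]
    - [0.0051, 0, 0.00025]
    - [0.0051, 0, 0.00025]
    - [0.0051, 0, 0.00025]
    - [0.0051, 0, 0.00025]
    - [0.0051, 0, 0.00025]
    - [0.0051, 0, 0.00025]
    - [0.0051, 0, 0.00025]
    - [0.0051, 0, 0.00025]
    - [0.0051, 0, 0.00025]
    - [0.0051, 0, 0.00025]
    - [0.0051, 0, 0.00025]
    - [0.0051, 0, 0.00025]
    - [0.0051, 0, 0.00025]
    - [0.0051, 0, 0.00025]
    - [0.0051, 0, 0.00025]
    - [0.0051, 0, 0.00025]
    - [0.0051, 0, 0.00025]
    - [0, 0, 0]
    - [0, 0, 0]
  rotation:
    - [0, -0.1, 0]
    - [0, -0.1, 0]
    - [0, -0.1, 0]
    - [0, -0.1, 0]
    - [0, -0.1, 0]
    - [0, -0.1, 0]
    - [0, -0.1, 0]
    - [0, -0.1, 0]
    - [0, -0.1, 0]
    - [0, -0.1, 0]
    - [0, -0.1, 0]
    - [0, -0.1, 0]
    - [0, -0.1, 0]
    - [0, -0.1, 0]
    - [0, -0.1, 0]
    - [0, -0.1, 0]
    - [0, -0.1, 0]
    - [0, -0.1, 0]
    - [0, 0, 0]
    - [0, 0, 0]
  jaw: [-1, -1, -1, -1, -1, -1, -1, -1, -1, -1, -1, -1, -1, -1, -1, -1, -1, -1, -1, -1]

```text
t: 11.55
eef_pos: [0.5771, -0.0009, 0.1265]
eef_rot: [-180.0, 57.3, 70.6]
ft_force: [2.9, 0.3, -0.4]
finger_gap: 0.0207
grip_force: 10.0
```

```bash
python3 - <<'E'
from h import *
q=env.sense(); print(q["qpos"].round(),q["t"])
t=env.grab_frame("top")["image"];cv2.imwrite("pics/t5.png",t);s=env.grab_frame("side")["image"];cv2.imwrite("pics/s5.png",s)
al,h=ribprof(s);print(knob(s)); print(*[f"{a}:{x:.1f}" for a,x in zip(al[::3],h[::3])])
al,h=ribprof(t,"top",-60,60); print(*[f"{a}:{x:.1f}" for a,x in zip(al[::3],h[::3])])
E
```

```text
[ 18.  52.  71. -43.  98.  48.] 11.55
[-2.6 -3.5]
-30:-5.5 -27:-4.5 -24:-2.7 -21:-0.9 -18:-0.0 -15:1.1 -12:2.5 -9:1.7 -6:1.6 -3:1.0 0:0.7 3:0.6 6:0.6 9:0.5 12:0.3 15:0.3 18:0.2 21:0.4 24:0.6 27:0.8 30:0.8 33:0.7 36:0.2 39:0.1 42:0.3 45:0.7 48:1.0 51:1.6 54:1.7 57:1.2 60:0.7 63:0.2 66:-0.4 69:-0.7 72:-0.4 75:-0.3 78:-0.5 81:-0.7 84:-0.4 87:-0.4 90:-0.7 93:-0.7 96:-0.2 99:-0.4 102:-0.4 105:-0.4 108:-0.9 111:-1.7 114:-2.0 117:0.8
-60:-9.4 -57:-6.7 -54:-3.7 -51:-0.5 -48:1.8 -45:2.3 -42:1.6 -39:1.2 -36:0.6 -33:0.9 -30:0.4 -27:1.0 -24:1.0 -21:0.0 -18:-0.4 -15:-0.1 -12:0.3 -9:0.4 -6:0.9 -3:1.9 0:2.6 3:2.8 6:2.1 9:1.5 12:1.1 15:0.4 18:0.2 21:0.2 24:0.6 27:0.3 30:0.3 33:0.6 36:0.6 39:1.0 42:0.7 45:0.5 48:0.5 51:-0.4 54:-2.1 57:-5.1 60:-7.8
```

Request:
arm_command:
  slide:
    - [0, 0, 0]
    - [0, 0, 0]
    - [0, 0, 0]
    - [0, 0, 0]
    - [0, 0, 0]
  rotation:
    - [0, 0, 0]
    - [0, 0, 0]
    - [0, 0, 0]
    - [0, 0, 0]
    - [0, 0, 0]
  jaw: [-0.3, 0, 0, 0, 0]

```text
t: 12.15
eef_pos: [0.5766, -0.0018, 0.1277]
eef_rot: [-180.0, 57.3, 70.5]
ft_force: [-0.2, 0.8, 1.1]
finger_gap: 0.0458
grip_force: 0.0
```

```bash
python3 - <<'E'
from h import *
for i in range(2):
    s=env.grab_frame("side")["image"];t=env.grab_frame("top")["image"];cv2.imwrite(f"pics/s6{i}.png",s);cv2.imwrite(f"pics/t6{i}.png",t); print(env.sense()["t"],knob(s))
al=np.arange(-90,91,10); print(*al); 
for n in("t5","t60","t61"): print(arc(cv2.imread(f"pics/{n}.png"),"top",al).astype(int))
E
```

```text
12.25 [-2.6 -5.6]
12.35 [-3.5 -4.6]
-90 -80 -70 -60 -50 -40 -30 -20 -10 0 10 20 30 40 50 60 70 80 90
[[118 118 118 118 115 105  86  63  53  55  71 107 136 147 149 149 150 150
  151]
 [192 192 193 193 189 172 141 109  90  87  95 125 169 205 224 230 233 233
  233]]
[[115 114 112 109 106 101  89  71  58  56  72 108 136 147 149 149 150 152
  152]
 [188 187 184 178 168 155 136 115  97  89  96 126 169 205 224 231 233 234
  234]]
[[120 119 116 112 107 101  90  74  60  57  71 107 137 148 149 150 151 153
  154]
 [196 195 192 184 173 158 139 118  98  89  95 125 169 205 225 231 233 234
  234]]
```

Request:
arm_command:
  slide:
    - [0, 0, 0]
    - [0, 0, 0]
    - [0, 0, 0]
    - [0, 0, 0]
    - [0, 0, 0]
    - [0, 0, 0]
    - [0, 0, 0]
    - [0, 0, 0]
    - [0, 0, 0]
    - [0, 0, 0]
  rotation:
    - [0, 0, 0]
    - [0, 0, 0]
    - [0, 0, 0]
    - [0, 0, 0]
    - [0, 0, 0]
    - [0, 0, 0]
    - [0, 0, 0]
    - [0, 0, 0]
    - [0, 0, 0]
    - [0, 0, 0]
  jaw: [0, 0, 0, 0, 0, 0, 0, 0, 0, 0]

```text
t: 13.35
eef_pos: [0.5766, -0.0017, 0.1276]
eef_rot: [-180.0, 57.3, 70.5]
ft_force: [0.3, 0.4, 0.4]
finger_gap: 0.0458
grip_force: 0.0
```

```bash
python3 - <<'E'
from h import *
s=env.grab_frame("side")["image"];t=env.grab_frame("top")["image"];cv2.imwrite(f"pics/s7.png",s);cv2.imwrite(f"pics/t7.png",t); print(env.sense()["t"],knob(s))
al=np.arange(-90,91,10); print(arc(t,"top",al).astype(int))
al,h=ribprof(s,lo=-20);print(*[f"{a}:{x:.1f}" for a,x in zip(al[::3],h[::3])])
E
```

```text
13.45 [-3.5 -3.5]
[[148 147 145 140 134 128 121 106  85  68  76 110 138 148 149 149 149 149
  149]
 [234 234 232 229 223 214 198 169 129  98  98 128 171 205 224 231 233 233
  233]]
-20:-7.6 -17:-4.8 -14:-1.2 -11:1.1 -8:2.1 -5:2.3 -2:1.6 1:0.7 4:0.7 7:0.6 10:0.3 13:0.3 16:0.4 19:0.4 22:0.7 25:0.8 28:0.9 31:0.4 34:-0.0 37:0.1 40:0.4 43:0.9 46:1.3 49:1.6 52:1.1 55:0.8 58:0.9 61:0.5 64:-0.0 67:0.2 70:-0.1 73:-0.3 76:-0.7 79:-0.6 82:-0.8 85:-1.1 88:-0.6 91:-0.6 94:-0.5 97:-0.2 100:-0.0 103:0.1 106:-0.5 109:-1.2 112:-1.9 115:-1.4 118:0.8
```

Request:
arm_command:
  slide:
    - [0, 0, 0]
    - [0, 0, 0]
    - [0, 0, 0]
    - [0, 0, 0]
    - [0, 0, 0]
    - [0, 0, 0]
    - [0, 0, 0]
    - [0, 0, 0]
    - [0, 0, 0]
    - [0, 0, 0]
    - [0, 0, 0]
    - [0, 0, 0]
    - [0, 0, 0]
    - [0, 0, 0]
    - [0, 0, 0]
    - [0, 0, 0]
    - [0, 0, 0]
    - [0, 0, 0]
    - [0, 0, 0]
    - [0, 0, 0]
  rotation:
    - [0, 0, 0]
    - [0, 0, 0]
    - [0, 0, 0]
    - [0, 0, 0]
    - [0, 0, 0]
    - [0, 0, 0]
    - [0, 0, 0]
    - [0, 0, 0]
    - [0, 0, 0]
    - [0, 0, 0]
    - [0, 0, 0]
    - [0, 0, 0]
    - [0, 0, 0]
    - [0, 0, 0]
    - [0, 0, 0]
    - [0, 0, 0]
    - [0, 0, 0]
    - [0, 0, 0]
    - [0, 0, 0]
    - [0, 0, 0]
  jaw: [0, 0, 0, 0, 0, 0, 0, 0, 0, 0, 0, 0, 0, 0, 0, 0, 0, 0, 0, 0]

```text
t: 15.45
eef_pos: [0.5766, -0.0017, 0.1276]
eef_rot: [-180.0, 57.3, 70.5]
ft_force: [-0.4, 1.0, 0.0]
finger_gap: 0.0456
grip_force: 0.0
```

```bash
python3 - <<'E'
from h import *
s=stack("side");t=stack("top");cv2.imwrite(f"pics/s8.png",s);cv2.imwrite(f"pics/t8.png",t); print(env.sense()["t"],knob(s))
al=np.arange(-90,91,10); print(arc(t,"top",al).astype(int))
al,h=ribprof(s,lo=-20);print(*[f"{a}:{x:.1f}" for a,x in zip(al[::3],h[::3])])
al,h=ribprof(t,"top",lo=-50,hi=60);print(*[f"{a}:{x:.1f}" for a,x in zip(al[::3],h[::3])])
E
```

```text
15.65 [ 0.5 -3.5]
[[152 152 150 148 143 136 127 114  94  74  77 109 137 148 149 149 149 149
  149]
 [236 235 234 232 227 218 203 175 135 100  98 128 170 205 225 231 233 233
  234]]
-20:-5.8 -17:-3.5 -14:-0.9 -11:-0.1 -8:-0.2 -5:0.9 -2:2.0 1:1.8 4:1.1 7:0.6 10:0.6 13:0.5 16:0.3 19:0.2 22:0.4 25:0.9 28:0.8 31:0.7 34:0.3 37:-0.0 40:0.1 43:0.7 46:1.1 49:1.6 52:1.7 55:1.2 58:0.6 61:0.4 64:-0.1 67:-0.1 70:-0.2 73:-0.2 76:-0.3 79:-0.6 82:-0.8 85:-0.8 88:-0.9 91:-0.9 94:-0.4 97:-0.1 100:-0.0 103:-0.2 106:-0.5 109:-1.2 112:-1.9 115:-1.3 118:0.9
-50:-6.0 -47:-3.6 -44:-1.2 -41:-0.3 -38:-0.0 -35:0.2 -32:0.6 -29:0.8 -26:1.1 -23:0.8 -20:0.4 -17:-0.8 -14:-2.0 -11:-0.4 -8:1.3 -5:2.2 -2:2.7 1:2.6 4:2.2 7:2.0 10:1.3 13:0.7 16:0.7 19:0.3 22:0.4 25:-0.3 28:-0.0 31:0.8 34:1.1 37:0.6 40:0.7 43:0.9 46:1.0 49:0.1 52:-0.7 55:-3.2 58:-6.3
```

Request:
arm_command:
  slide:
    - [0, 0, 0]
    - [0, 0, 0]
    - [0, 0, 0]
    - [0, 0, 0]
    - [0, 0, 0]
  rotation:
    - [0, 0, 0]
    - [0, 0, 0]
    - [0, 0, 0]
    - [0, 0, 0]
    - [0, 0, 0]
  jaw: [0, 0, 0, 0, 0]

```text
t: 16.15
eef_pos: [0.5766, -0.0017, 0.1276]
eef_rot: [-180.0, 57.3, 70.5]
ft_force: [0.5, 0.1, -0.3]
finger_gap: 0.0453
grip_force: 0.0
```

```bash
python3 - <<'E'
from h import *
s=stack("side");t=stack("top");cv2.imwrite(f"pics/s9.png",s);cv2.imwrite(f"pics/t9.png",t); print(env.sense()["t"],knob(s))
al=np.arange(-90,91,10); print(arc(t,"top",al).astype(int))
al,h=ribprof(s,lo=-20);print(*[f"{a}:{x:.1f}" for a,x in zip(al[::3],h[::3])])
E
```

```text
16.35 [ 0.5 -3.5]
[[152 152 150 147 142 136 128 114  94  74  77 110 137 147 148 148 148 148
  148]
 [236 235 234 232 227 218 203 175 135 100  99 128 170 205 224 230 233 233
  233]]
-20:-5.7 -17:-3.6 -14:-1.0 -11:-0.0 -8:-0.0 -5:0.9 -2:1.8 1:1.9 4:1.3 7:0.7 10:0.5 13:0.3 16:0.2 19:0.3 22:0.5 25:0.8 28:0.8 31:0.7 34:0.3 37:-0.0 40:0.2 43:0.5 46:1.0 49:1.7 52:1.7 55:1.3 58:0.7 61:0.2 64:-0.1 67:-0.4 70:-0.2 73:0.0 76:-0.1 79:-0.7 82:-1.1 85:-0.8 88:-0.8 91:-0.7 94:-0.4 97:-0.2 100:-0.1 103:-0.2 106:-0.4 109:-1.0 112:-1.8 115:-1.4 118:0.6
```

Request:
arm_command:
  slide:
    - [0, 0, 0]
    - [0, 0, 0]
    - [0, 0, 0]
    - [0, 0, 0]
    - [0, 0, 0]
    - [0, 0, 0]
    - [-0.0051, 0, 0.00025]
    - [-0.0051, 0, 0.00025]
    - [-0.0051, 0, 0.00025]
    - [-0.0051, 0, 0.00025]
    - [-0.0051, 0, 0.00025]
    - [-0.0051, 0, 0.00025]
    - [-0.0051, 0, 0.00025]
    - [-0.0051, 0, 0.00025]
    - [-0.0051, 0, 0.00025]
    - [-0.0051, 0, 0.00025]
    - [0, 0, 0]
    - [0, 0, 0]
    - [0, 0, 0]
  rotation:
    - [0, 0, 0]
    - [0, 0, 0]
    - [0, 0, 0]
    - [0, 0, 0]
    - [0, 0, 0]
    - [0, 0, 0]
    - [0, 0.1, 0]
    - [0, 0.1, 0]
    - [0, 0.1, 0]
    - [0, 0.1, 0]
    - [0, 0.1, 0]
    - [0, 0.1, 0]
    - [0, 0.1, 0]
    - [0, 0.1, 0]
    - [0, 0.1, 0]
    - [0, 0.1, 0]
    - [0, 0, 0]
    - [0, 0, 0]
    - [0, 0, 0]
  jaw: [-0.4, -1, -1, -1, -1, -1, -1, -1, -1, -1, -1, -1, -1, -1, -1, -1, -1, -1, -1]

```text
t: 18.25
eef_pos: [0.5626, -0.0419, 0.1515]
eef_rot: [180.0, 0.1, 70.5]
ft_force: [-0.2, -2.3, 6.1]
finger_gap: 0.0203
grip_force: 10.0
```

```bash
python3 - <<'E'
from h import *
s=stack("side",4);cv2.imwrite("pics/s10.png",s); print(env.sense()["t"])
for n in("side0","s4","s10"):
    im=cv2.imread(f"pics/{n}.png");al,h=ribprof(im,lo=30,hi=60);al,h2=ribprof(im,lo=10,hi=90);k=slice(20,51);print(n,knob(im),*[f"{a}:{x:.1f}" for a,x in zip(al[k][::2],h2[k][::2])])
E
```

```text
18.45
side0 [-0.5 -0.5] 30:1.1 32:1.1 34:1.0 36:0.9 38:-0.0 40:-1.6 42:-2.2 44:-0.8 46:1.2 48:2.2 50:2.4 52:2.1 54:2.0 56:1.5 58:0.9 60:0.6
s4 [0.4 0.5] 30:-0.0 32:0.0 34:0.1 36:0.3 38:0.6 40:0.4 42:-0.3 44:-0.9 46:-0.4 48:0.8 50:1.4 52:1.7 54:2.0 56:1.8 58:1.3 60:0.9
s10 [0.4 0.5] 30:0.0 32:-0.0 34:0.2 36:0.4 38:0.4 40:0.6 42:0.6 44:-0.1 46:-0.4 48:0.3 50:1.0 52:1.2 54:1.5 56:1.8 58:1.5 60:0.9
```

Request:
arm_command:
  slide:
    - [0.0044, 0, 0.0002]
    - [0.0044, 0, 0.0002]
    - [0.0044, 0, 0.0002]
    - [0.0044, 0, 0.0002]
    - [0.0044, 0, 0.0002]
    - [0.0044, 0, 0.0002]
    - [0, 0, 0]
    - [0, 0, 0]
    - [0, 0, 0]
    - [0, 0, 0]
    - [0, 0, 0]
  rotation:
    - [0, -0.086, 0]
    - [0, -0.086, 0]
    - [0, -0.086, 0]
    - [0, -0.086, 0]
    - [0, -0.086, 0]
    - [0, -0.086, 0]
    - [0, 0, 0]
    - [0, 0, 0]
    - [0, 0, 0]
    - [0, 0, 0]
    - [0, 0, 0]
  jaw: [-1, -1, -1, -1, -1, -1, -1, -1, -1, -1, -1]
  force: 15

```text
t: 19.55
eef_pos: [0.5714, -0.0178, 0.1449]
eef_rot: [179.9, 29.6, 70.4]
ft_force: [4.8, 3.1, 3.2]
finger_gap: 0.0198
grip_force: 15.0
```

```bash
python3 - <<'E'
from h import *
s=stack("side",3);t=stack("top",3);cv2.imwrite("pics/s11.png",s);cv2.imwrite("pics/t11.png",t); print({k:env.sense()[k] for k in("t","grip_force","eef_rot")})
for n,im in(("side",s),("top",t)):
    al,h=ribprof(im,n,lo=-25,hi=60);print(n,*[f"{a}:{x:.1f}" for a,x in zip(al[10::2],h[10::2])])
cv2.imwrite("pics/x.png",np.hstack([cv2.resize(i,None,fx=5,fy=5,interpolation=cv2.INTER_CUBIC) for i in(s[160:240,270:340],t[160:240,290:360])]))
E
```

```text
{'t': 19.85, 'grip_force': 14.990119636058807, 'eef_rot': array([179.84967897,  29.54218978,  70.39061121])}
side -15:-1.7 -13:-2.1 -11:-2.0 -9:-1.6 -7:-1.0 -5:-0.5 -3:-0.1 -1:0.2 1:0.2 3:0.2 5:-0.0 7:-0.3 9:-0.7 11:-1.5 13:-2.6 15:-3.6 17:-3.9 19:-3.0 21:-1.7 23:-0.8 25:-0.0 27:0.7 29:1.6 31:3.0 33:4.2 35:4.2 37:4.0 39:3.6 41:2.9 43:2.1 45:1.6 47:1.3 49:1.1 51:0.9 53:0.4 55:-0.6 57:-2.2 59:-4.2
top -15:0.3 -13:0.5 -11:0.7 -9:0.9 -7:1.2 -5:1.6 -3:1.9 -1:2.5 1:2.2 3:1.3 5:0.1 7:-2.0 9:-3.7 11:-4.0 13:-3.2 15:-2.4 17:-2.8 19:-1.9 21:-1.1 23:-1.1 25:-0.1 27:2.8 29:5.6 31:6.7 33:6.3 35:5.5 37:4.4 39:3.0 41:2.0 43:1.5 45:1.0 47:0.6 49:0.4 51:-0.2 53:-1.5 55:-3.1 57:-4.9 59:-6.9
```

View pics/x.png

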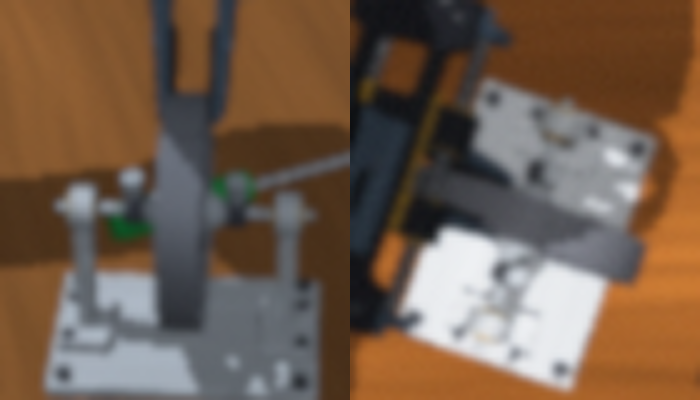

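The side view shows the fingers gripping the ring near its top, at (195,100). The thumbscrews at (132,180) and (238,190) point up and slightly towards the camera, which fits a rib angle of about 16°. The measured angles agree: the two stops were 44° and -11°, so their middle is 16.5°, and the rib's dark line now reads about 17° in the side view. I'm handing the job in.

```bash
python3 -c "
from workcell import env
print(env.finish_job())"
```

```text
the job is handed in; nothing more can be done
None
```

I handed the job in with the impeller gripped at 15 N and its heavy side, by my measurements, straight down to within a few degrees; the hand-in returned no verdict. I took that position as the middle of the two roll stops (rib at about 44° and -11°).

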